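Turn the parts carousel until the tin stands at the arrow

TASK

Turn the small carousel on the bench by pushing on the spokes of its cross handle with a fingertip, until the round tin with the teal lid stands squarely in front of the orange arrow on the stand, and leave it at rest there. Turn it gently (no flick: well under half a turn a second), do not touch or lift the tin or the lens boxes that ride on it, and leave the spray bottle, the tweezers and the spectacles beside it where they are.

Things in the scene. Friction and masses are not known exactly. Their poses are not given: they have to be found in the camera images.
- stand: Grey round foot of the carousel, 160 mm across, fixed to the bench. Origin on the turning axis at bench level; z up. A tongue 30 mm wide runs out along the stand's own -x to 123 mm from the axis and carries a block with the orange arrow (top 26 mm above the bench) that points inward to the axis. Where the stand is placed and how it is turned vary.
- pick_place (a point): Point on the carousel plate's upper face just inside the arrow, 55 mm from the turning axis along the stand's -x: the tin's centre belongs here. It stays with the fixed stand and does not turn.
- hub (a point): Point on the vertical turning axis, at the middle height of the spokes, 80 mm above the bench. The white plate below is 184 mm across, its upper face 22 mm above the bench; it carries four ringed pockets (61 mm inside, rim 5 mm high), centres 55 mm from the axis and 90 deg apart.
- cross: Cross handle on a post over the plate, turns with it: black hub (40 mm across, top 94 mm above the bench) and four level aluminium spokes, 12 mm wide, 16 mm high (72 to 88 mm above the bench), midway between the pockets. Below them is free air, so a finger can stand beside a spoke above the things in the pockets (tops at most 44 mm above the bench). Origin on the axis, 16 mm above the bench.
- spoke_1 (a point): Centre of the black ball (22 mm across) at the end of the first spoke, 92 mm from the axis, 80 mm above the bench.
- spoke_2 (a point): The same for the second spoke, 90 deg counter-clockwise (seen from above) of the first.
- spoke_3 (a point): The same for the third spoke, opposite the first.
- spoke_4 (a point): The same for the fourth spoke, opposite the second.
- carousel (a joint): Turning angle of plate and spokes from where they stood at the start, rad, counter-clockwise from above positive; 12 rad are free either way. Dry friction holds it wherever it is left: about 1.5 N sideways at 70 mm from the axis turns it.
- tin: Round tin with a teal lid and a white lower part, 54 mm across, 22 mm high, loose in one of the four pockets (which one varies). Origin at the centre of its underside. It has up to 4 mm of play in its pocket and travels with the plate.
- lens_box_a: Small black box with a clear lid, 29 x 32 x 17 mm, loose in another pocket; origin at the centre of its underside.
- lens_box_b: A second such box in another pocket.
- lens_box_c: A third such box in another pocket.
- spray: White bottle, 50 mm across, 131 mm high, standing on the bench to the left of the carousel; origin at the centre of its underside. Bystander.
- tweezers: Steel tweezers, 120 x 13 x 9 mm, lying on the bench to the right of the carousel, along their own y; origin at the centre of the underside. Bystander.
- glasses: Spectacles with open temples, 135 x 132 x 42 mm, standing on the bench further to the left; origin at the centre of the underside. Bystander.
Mind the look-alikes: they are no part of the job. Leave any red or yellow look-alike of the lens_box_c alone.

How it is judged (in metres and radians):
On the way, in this order (a step that is already met when the one before it is completed fails the run):
1. a finger pushes on the cross handle (contact force between the fingers and cross above 0.3 N).
2. the tin stands at the arrow and the carousel is still (horizontal distance between tin and pick_place below 0.008 m and velocity of joint carousel between -0.1 and 0.1 rad/s), for 0.3 s.
At the end, for the whole second after the job is handed in: The tin's centre is within 8 mm (seen from above) of the place in front of the arrow, the carousel is at rest, and the tin and all three lens boxes still lie flat in their pockets (all of step 2 and height (world z) of tin between 0.018 and 0.026 m and horizontal distance between each of tin, lens_box_a, lens_box_b, lens_box_c and hub below 0.07 m and angle between each of tin, lens_box_a, lens_box_b, lens_box_c's own z axis and vertical below 0.1 rad and height (world z) of lens_box_a between 0.018 and 0.026 m and height (world z) of lens_box_b between 0.018 and 0.026 m and height (world z) of lens_box_c between 0.018 and 0.026 m); the robot touches nothing.
It fails at once if the tin or a lens box is touched (contact force between any of the arm, the fingers and tin above 0.5 N or contact force between any of the arm, the fingers and lens_box_a above 0.5 N or contact force between any of the arm, the fingers and lens_box_b above 0.5 N or contact force between any of the arm, the fingers and lens_box_c above 0.5 N).
It fails at once if the tin or a lens box is lifted or thrown out of its pocket (height (world z) of any of tin, lens_box_a, lens_box_b, lens_box_c above 0.034 m).
It fails at once if the carousel is flung round faster than 3.5 rad/s (velocity of joint carousel above 3.5 rad/s or velocity of joint carousel below -3.5 rad/s).
It fails at once if the spray bottle, the tweezers or the spectacles moved by more than 15 mm (distance of any of spray, tweezers, glasses from where it was at the start of the episode above 0.015 m).
It also fails if it takes over 56 s, if anything falls off the work surface, if the arm or the gripper's body presses on something with over 40 N, if the wrist force passes 120 N, or if a joint passes its speed limit or range.

ROBOT

A 6-joint arm with a two-finger parallel gripper is mounted at the origin on a cart in front of the work surface, level with it; the furniture and walls round the work are solid. World frame = base frame: x ahead of the robot, y to its left, z up, the work surface at z = 0. Lengths are in mm, angles in rad, forces in N, time in s.
With the tool pointing down it reaches from about 275 to 750 mm from the base axis. Payload 10.2 kg.
Tool frame: the origin (TCP) lies between the finger pads; the fingertips stand 19 mm ahead of it and the grasp point (between the pads) is the TCP; z points along the fingers, y is the line along which they close (so a half turn about z gives the same grasp; the last joint's range is limited). The gripper opens to 85 mm and grips with 20 to 120 N. Pads are 22 mm wide; open, the fingers measure 114 mm over their backs; the gripper's body (76 mm by 85 mm) begins 54 mm behind the grasp point. The pads swing forward as they close: fully open they stand 13 mm farther back than shut.
Start: joints at [-1.44, 0.313, 1.498, -0, 1.331, -0.223], TCP at [181.882, -492.494, 250.294] pointing down, gripper open.
Joint ranges: [-2.94, 2.94], [-0.97, 2.17], [0.19, 2.56], [-1.23, 4.37], [0.02, 3.11], [-2.88, 2.88]. Speed limits (rad/s): [2.39, 2.39, 3.01, 3.14, 3.14, 3.14].

INTERFACE

Orientations are given as a unit quaternion [x, y, z, w].
In Python, from bench import ctrl gives the robot as it stands.
- The arm moves only by the tool servo_tool, never from a script. Its argument "rows" is a list of rows, each a list of 7 numbers: the turn, a rotation vector about the tool's x, y, z in rad, then the shift along the tool's x, y, z in m, then the opening, from 0 (shut) to 1 (fully open). In form: [[ax, ay, az, tx, ty, tz, grip], ...]. A call has 1 to 8 rows; each row shifts and turns the commanded pose from where the row before left it, along the tool's axes as they then stand; what a row does not reach is not made up. A row lasts 1/10 s, in which the tool goes at most 50 mm and 8.59 degrees, less where a joint would pass 70% of its speed; a pose out of reach is approached as far as the arm can. A call with a gripper value outside its range is refused whole. The fingers move at their own pace and stop on an object; "squeeze" is the grip in N (left out, the last holds). Time passes only in rows, so rows that do not move let the fingers close. It gives the time, the measured TCP pose, the force, the opening and the grip force at its end, in the units of the state.
- ctrl.read_state(): the state, without advancing time (a new reading comes with each control period).
- ctrl.grab_frame(name): name is "side" or "top"; returns a dict with "image" (400x640x3 uint8, red, green, blue), "fx", "fy", "cx", "cy" (pixels), "R" (3x3) and "t" (3): a world point X has camera coordinates R X + t. Camera axes: x right, y down, z forward; pixel columns grow to the right and rows downward; lengths in mm; the calibration is good to about 2 mm. A picture is of the moment at which its call begins. There is no depth.
- ctrl.close_job(): hands the job in; it is judged then, once.
The state is a dict: "t": time; "qpos": joint angles; "qd": joint speeds; "joint_efforts": joint torques, N m; "eef_pos": TCP position; "ee_rot": TCP orientation; "ft_force": force on the tool from outside, world axes, zero at the start; "torque": the same for the moment, N m; "width": opening from 0.0 (shut) to 1.0 (fully open); "grip_force": force on a finger pad.
Only numpy, scipy, OpenCV 4.12 (cv2) and the standard library are available. Lean on these libraries where they do the work, as an engineer would, in place of code of your own. Each camera call takes 0.05 s, during which the arm holds its last target. There are 200 camera calls.

## Working session

There is one attempt and no reset: what is moved stays moved. The work goes in short steps, Python scripts to look and compute and a tool call to move; the robot and the scene stay as the last step left them, time stands still between calls to the robot, and variables do not carry over. Pictures are saved under pics/ and viewed, at most 10 in all, crops included, and the job is handed in when it is done.

Besides the shell and the picture viewer there is one more tool, called after ">>>" by a JSON object that holds its "name" and its "arguments", one argument or row to a line. servo_tool: Moves the arm, as the interface text tells. Its arguments: {"type":"object","properties":{"rows":{"type":"array"},"squeeze":{"type":"number"}},"required":["rows"]}

```bash
mkdir -p pics; python3 - <<'E'
from bench import ctrl
import cv2
for n in("top","side"):
    f=ctrl.grab_frame(n); cv2.imwrite(f"pics/{n}0.png",f["image"][:,:,::-1]); print(n,f["fx"],f["cx"],f["cy"],f["R"],f["t"])
s=ctrl.read_state(); print(s)
E
```

```text
top 410.553925087973 325.5234858457171 196.05638850495953 [[-0.02343091 -0.9996994  -0.00721786]
 [-0.99525802  0.02400738 -0.09426089]
 [ 0.09440583  0.00497502 -0.99552136]] [ -33.40653161  557.58692941 1296.9802415 ]
side 473.029980196574 325.88096586514615 199.43982694020417 [[ 0.93562851 -0.35235269 -0.02113946]
 [-0.20090997 -0.48233735 -0.85263466]
 [ 0.29023176  0.80199643 -0.52207974]] [-548.14790717  165.56102393 1050.68762367]
{'t': 0.1, 'qpos': array([-1.44040524e+00,  3.13398540e-01,  1.49834558e+00,  1.38794808e-05,
        1.33099310e+00, -2.23397542e-01]), 'qd': array([-4.12936058e-04, -4.17880667e-05, -2.93052397e-03,  6.46409878e-04,
        4.57802188e-04,  5.49221504e-04]), 'joint_efforts': array([ 2.12225968e-03, -4.12898934e+01, -2.60142231e+01, -3.06762486e-04,
        2.98035593e-03,  1.41237720e-05]), 'eef_pos': array([ 181.85466387, -492.28418097,  249.79583487]), 'ee_rot': array([ 9.84395086e-01,  1.75971552e-01,  3.33363505e-05, -5.71351175e-04]), 'ft_force': array([-1.04803435, -0.11101641,  0.13555475]), 'torque': array([0.00818665, 0.03259866, 0.01066212]), 'grip_force': 0.0, 'width': 0.9991572987521619}
```

View pics/top0.png

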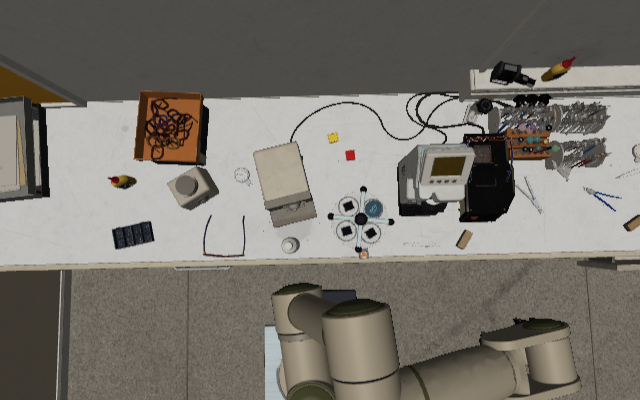

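View pics/side0.png

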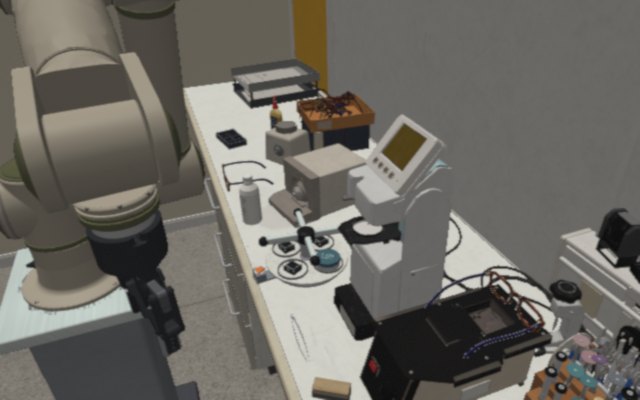

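```bash
cat > h.py <<'E'
import numpy as np, cv2
from bench import ctrl
def ray(f,u,v,z):
    R,t=np.array(f["R"]),np.array(f["t"]); c=-R.T@t
    d=R.T@np.array([(u-f["cx"])/f["fx"],(v-f["cy"])/f["fy"],1]); return (c+d*(z-c[2])/d[2])[:2]
def proj(f,X):
    p=np.array(f["R"])@np.array(X,float)+f["t"]; return f["fx"]*p[0]/p[2]+f["cx"],f["fy"]*p[1]/p[2]+f["cy"]
def blobs(f,lo,hi,box,amin=3):
    h=cv2.cvtColor(f["image"],cv2.COLOR_RGB2HSV); m=cv2.inRange(h,np.array(lo),np.array(hi))
    x0,y0,x1,y1=box; k=np.zeros_like(m); k[y0:y1,x0:x1]=m[y0:y1,x0:x1]
    n,_,s,c=cv2.connectedComponentsWithStats(k)
    return [(s[i,4],*c[i].round(2),*s[i,2:4]) for i in range(1,n) if s[i,4]>=amin]
E
python3 - <<'E'
from h import *
f=ctrl.grab_frame("top")
B=(315,175,410,265)
for nm,lo,hi,z in(("teal",(85,80,40),(110,255,255),44),("orange",(3,120,120),(20,255,255),26),("black",(0,0,0),(180,255,60),80)):
    for b in blobs(f,lo,hi,B,5): print(nm,b,ray(f,b[1],b[2],z).round(1))
g=ctrl.grab_frame("side")
for nm,lo,hi,z in(("teal",(85,80,40),(110,255,255),40),("orange",(3,120,120),(20,255,255),26),("black",(0,0,0),(180,255,60),80)):
    for b in blobs(g,lo,hi,(245,195,350,290),5): print(nm,b,ray(g,b[1],b[2],z).round(1))
a=cv2.resize(f["image"][170:270,300:440],None,fx=5,fy=5)[:,:,::-1]; cv2.imwrite("pics/c1.png",a)
a=cv2.resize(g["image"][170:320,220:400],None,fx=4,fy=4)[:,:,::-1]; cv2.imwrite("pics/c2.png",a)
E
```

```text
teal (np.int32(182), np.float64(373.0), np.float64(208.31), np.int32(17), np.int32(16)) [ 512.3 -196.2]
orange (np.int32(20), np.float64(363.25), np.float64(254.05), np.int32(6), np.int32(6)) [ 368.6 -162.2]
black (np.int32(195), np.float64(402.38), np.float64(203.54), np.int32(13), np.int32(41)) [ 522.7 -283.2]
black (np.int32(26), np.float64(363.0), np.float64(188.77), np.int32(7), np.int32(5)) [ 571.4 -163.4]
black (np.int32(64), np.float64(348.06), np.float64(205.73), np.int32(11), np.int32(10)) [ 519.9 -115.7]
black (np.int32(26), np.float64(330.35), np.float64(215.92), np.int32(6), np.int32(7)) [489.8 -60.3]
black (np.int32(120), np.float64(360.49), np.float64(218.74), np.int32(13), np.int32(12)) [ 478.9 -152.7]
black (np.int32(27), np.float64(390.78), np.float64(221.56), np.int32(5), np.int32(6)) [ 468.1 -245.3]
black (np.int32(64), np.float64(346.27), np.float64(230.7), np.int32(10), np.int32(10)) [ 443.3 -108. ]
black (np.int32(67), np.float64(370.46), np.float64(232.75), np.int32(11), np.int32(10)) [ 435.4 -181.9]
black (np.int32(28), np.float64(357.93), np.float64(249.04),
[... 482 characters left out ...]
loat64(308.88), np.float64(235.73), np.int32(30), np.int32(19)) [ 487.1 -163.2]
black (np.int32(42), np.float64(262.95), np.float64(241.52), np.int32(8), np.int32(8)) [ 389.8 -145.9]
black (np.int32(69), np.float64(287.1), np.float64(246.55), np.int32(12), np.int32(11)) [ 432.4 -182.3]
black (np.int32(92), np.float64(318.22), np.float64(261.53), np.int32(27), np.int32(11)) [ 475.9 -253.3]
black (np.int32(79), np.float64(293.47), np.float64(267.38), np.int32(13), np.int32(12)) [ 424.7 -252. ]
black (np.int32(6), np.float64(285.5), np.float64(268.0), np.int32(2), np.int32(3)) [ 409.5 -247.9]
black (np.int32(55), np.float64(343.65), np.float64(287.36), np.int32(14), np.int32(6)) [ 494.  -342.2]
```

View pics/c1.png

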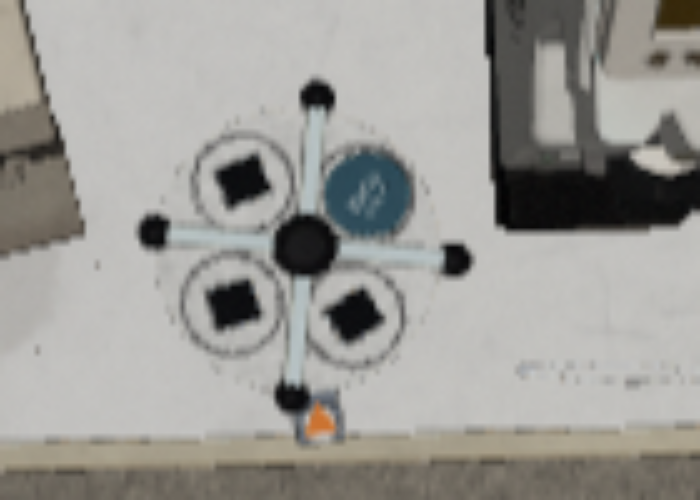

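View pics/c2.png

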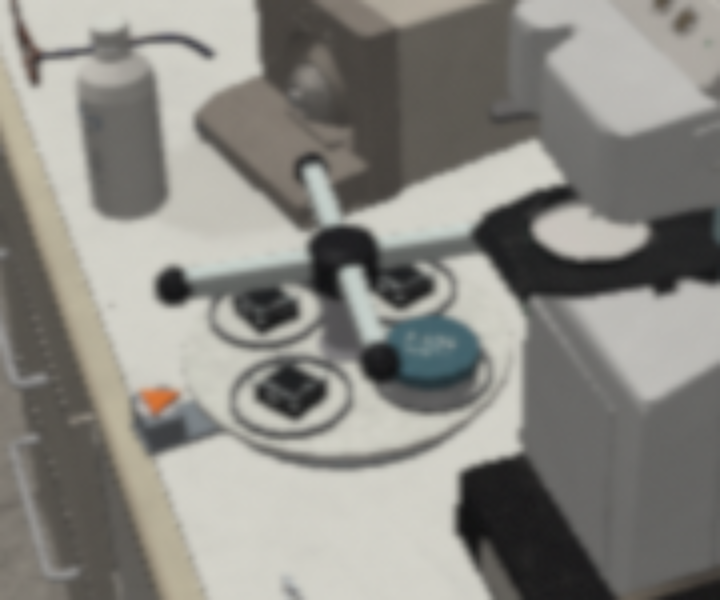

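Top crop: the hub is at (360.5,218.7) and the tin at (373,208), far right. The arrow is at (363,254), on the robot side, and the spoke balls are at (363,189), (330,216), (358,249) and (391,222). In the side view the microscope stands close on the right. The needed turn is about −123° (clockwise), so I'll do two pushes from the front spoke towards the left. First I align the tool yaw and shut the fingers.

>>> {"name": "servo_tool", "arguments": {
  "rows": [
    [0,0,0.118,0,0,0,0],
    [0,0,0.118,0,0,0,0],
    [0,0,0.118,0,0,0,0],
    [0,0,0,0.02,-0.03,0,0],
    [0,0,0,0.03,-0.04,0,0],
    [0,0,0,0.03,-0.04,0,0],
    [0,0,0,0.03,-0.04,0,0],
    [0,0,0,0,0,0,0]
  ]
}}

```text
t: 1.0
eef_pos: [294.3, -338.6, 250.5]
ee_rot: [1.0, 0.003, 0.0, -0.0]
ft_force: [0.7, -1.1, 0.1]
width: 0.001
grip_force: 0.0
```

Remaining to (410,-185): dx +116, dy +153. Then down.

>>> {"name": "servo_tool", "arguments": {
  "rows": [
    [0,0,0,0.03,-0.04,0,0],
    [0,0,0,0.03,-0.04,0,0],
    [0,0,0,0.03,-0.04,0,0],
    [0,0,0,0.026,-0.034,0,0],
    [0,0,0,0,0,0.03,0],
    [0,0,0,0,0,0.04,0],
    [0,0,0,0,0,0.03,0],
    [0,0,0,0,0,0,0]
  ]
}}

```text
t: 1.8
eef_pos: [406.4, -187.8, 147.3]
ee_rot: [1.0, -0.0, -0.003, -0.002]
ft_force: [0.2, -0.1, -0.0]
width: 0.002
grip_force: 0.0
```

```bash
python3 - <<'E'
from h import *
s=ctrl.read_state(); print(s["t"],s["eef_pos"],s["qpos"])
g=ctrl.grab_frame("side")
a=cv2.resize(g["image"][120:320,180:420],None,fx=3,fy=3)[:,:,::-1]; cv2.imwrite("pics/c3.png",a)
E
```

```text
1.8 [ 406.432589   -187.78432081  147.33960069] [-6.95529488e-01  2.66486421e-01  1.85449040e+00 -1.28460101e-04
  1.02771179e+00  8.75856737e-01]
```

View pics/c3.png

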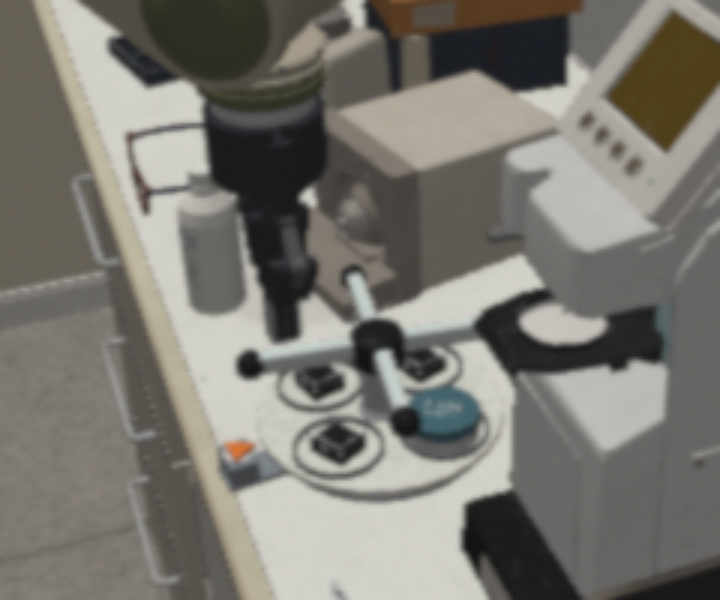

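Fingertip at crop (283,332), in front of the spoke on the proper side, matching the projection. Descend.

>>> {"name": "servo_tool", "arguments": {
  "rows": [
    [0,0,0,0,0,0.02,0],
    [0,0,0,0,0,0.02,0],
    [0,0,0,0,0,0.02,0],
    [0,0,0,0.004,0,0.01,0],
    [0,0,0,0,0,0,0]
  ]
}}

```text
t: 2.35
eef_pos: [412.6, -189.1, 80.7]
ee_rot: [1.0, -0.0, 0.0, 0.0]
ft_force: [-0.1, 0.4, 0.2]
width: 0.001
grip_force: 0.0
```

>>> {"name": "servo_tool", "arguments": {
  "rows": [
    [0,0,0,0,-0.006,0,0],
    [0,0,0,0,-0.006,0,0],
    [0,0,0,0,-0.006,0,0],
    [0,0,0,0,-0.006,0,0],
    [0,0,0,0,-0.006,0,0],
    [0,0,0,0,-0.006,0,0],
    [0,0,0,0,-0.006,0,0],
    [0,0,0,0,-0.006,0,0]
  ]
}}

```text
t: 3.15
eef_pos: [411.9, -140.1, 80.3]
ee_rot: [1.0, -0.0, -0.0, 0.0]
ft_force: [-0.4, -2.4, -0.2]
width: 0.001
grip_force: 0.8
```

>>> {"name": "servo_tool", "arguments": {
  "rows": [
    [0,0,0,0.001,-0.006,0,0],
    [0,0,0,0.002,-0.005,0,0],
    [0,0,0,0.003,-0.005,0,0],
    [0,0,0,0.003,-0.005,0,0],
    [0,0,0,0.003,-0.005,0,0],
    [0,0,0,0.004,-0.005,0,0],
    [0,0,0,0.004,-0.005,0,0],
    [0,0,0,0,0,0,0]
  ]
}}

```text
t: 3.95
eef_pos: [432.3, -103.8, 80.2]
ee_rot: [1.0, 0.0, 0.0, -0.0]
ft_force: [0.6, -0.1, 0.4]
width: 0.002
grip_force: 0.0
```

```bash
cat > m.py <<'E'
from h import *
f=ctrl.grab_frame("top"); s=ctrl.read_state(); print(s["t"],s["eef_pos"].round(1),s["ft_force"].round(1))
H=np.array([479,-152.75])
for nm,lo,hi,z in(("teal",(85,80,40),(110,255,255),44),("black",(0,0,0),(180,255,60),80)):
    for b in blobs(f,lo,hi,(315,175,398,265),10):
        p=ray(f,b[1],b[2],z)-H; print(nm,b[0],p.round(1),"r",np.hypot(*p).round(1),"ang",np.degrees(np.arctan2(p[1],p[0])).round(1))
g=ctrl.grab_frame("side")
for b in blobs(g,(85,80,40),(110,255,255),(225,195,360,300),20): print("side teal",b,ray(g,b[1],b[2],40).round(1))
E
python3 m.py
```

```text
4.0 [ 432.1 -104.1   80.2] [ 0.3  0.1 -0.2]
teal 151 [-13.4 -53.6] r 55.2 ang -104.0
black 26 [82.7 43.3] r 93.3 ang 27.7
black 65 [ 49.3 -13.1] r 51.0 ang -14.8
black 26 [ 42.5 -82.9] r 93.2 ang -62.8
black 31 [17.9 51.3] r 54.3 ang 70.7
black 48 [ -6.6 107.1] r 107.3 ang 93.6
black 110 [ 2.  -1.4] r 2.4 ang -36.4
black 10 [-32.5 -29.3] r 43.8 ang -137.9
black 49 [-83.5 -40.8] r 92.9 ang -154.0
black 33 [-100.3    1.2] r 100.4 ang 179.3
side teal (np.int32(236), np.float64(306.56), np.float64(266.4), np.int32(24), np.int32(18)) [ 463.4 -212.2]
```

>>> {"name": "servo_tool", "arguments": {
  "rows": [
    [0,0,0,-0.004,0.006,0,0],
    [0,0,0,0,0,-0.03,0],
    [0,0,0,0,0,-0.02,0],
    [0,0,0,0,0.03,0,0],
    [0,0,0,0,0.03,0,0],
    [0,0,0,0.002,0.03,0,0],
    [0,0,0,0.002,0.013,0,0],
    [0,0,0,0,0,0,0]
  ]
}}

```text
t: 4.85
eef_pos: [431.7, -214.8, 130.1]
ee_rot: [1.0, -0.001, -0.0, -0.0]
ft_force: [-0.3, 0.2, 0.6]
width: 0.002
grip_force: 0.0
```

>>> {"name": "servo_tool", "arguments": {
  "rows": [
    [0,0,0,0,0,0.015,0],
    [0,0,0,0,0,0.02,0],
    [0,0,0,0,0,0.016,0],
    [0,0,0,0,0,0,0],
    [0,0,0,0,0,0,0]
  ]
}}

```text
t: 5.35
eef_pos: [432.0, -212.8, 79.7]
ee_rot: [1.0, 0.0, -0.0, -0.0]
ft_force: [0.0, 0.4, -0.3]
width: 0.0
grip_force: 0.0
```

>>> {"name": "servo_tool", "arguments": {
  "rows": [
    [0,0,0,-0.004,-0.007,0,0],
    [0,0,0,-0.004,-0.007,0,0],
    [0,0,0,-0.0035,-0.005,0,0],
    [0,0,0,-0.0035,-0.005,0,0],
    [0,0,0,-0.003,-0.006,0,0],
    [0,0,0,-0.003,-0.006,0,0],
    [0,0,0,-0.0015,-0.006,0,0],
    [0,0,0,-0.0015,-0.006,0,0]
  ]
}}

```text
t: 6.15
eef_pos: [407.8, -165.1, 79.3]
ee_rot: [1.0, -0.0, 0.0, 0.0]
ft_force: [1.5, -1.8, -0.5]
width: -0.003
grip_force: 0.8
```

>>> {"name": "servo_tool", "arguments": {
  "rows": [
    [0,0,0,-0.0005,-0.006,0,0],
    [0,0,0,-0.0005,-0.006,0,0],
    [0,0,0,0.0005,-0.006,0,0],
    [0,0,0,0.001,-0.006,0,0],
    [0,0,0,0.001,-0.006,0,0],
    [0,0,0,0,0,0,0],
    [0,0,0,0,0,0,0]
  ]
}}

```text
t: 6.85
eef_pos: [409.4, -135.3, 79.2]
ee_rot: [1.0, 0.0, -0.0, -0.0]
ft_force: [0.3, -0.8, -0.8]
width: 0.002
grip_force: 0.0
```

```bash
python3 m.py
```

```text
6.9 [ 409.4 -135.4   79.2] [-0.8  0.6 -0.3]
black 26 [ 78.1 -50.1] r 92.8 ang -32.7
black 67 [49.6 15.5] r 52.0 ang 17.3
black 27 [49.8 78.9] r 93.3 ang 57.8
black 67 [  9.7 -49.7] r 50.6 ang -78.9
black 116 [ 0.5 -0.8] r 0.9 ang -54.9
black 104 [-26.6  64. ] r 69.3 ang 112.6
black 37 [-55.1 -76.9] r 94.6 ang -125.6
black 33 [-118.8  -43.4] r 126.4 ang -159.9
black 18 [-115.5  -76.1] r 138.3 ang -146.6
side teal (np.int32(144), np.float64(281.47), np.float64(260.31), np.int32(18), np.int32(16)) [ 420.  -172.7]
```

About 7.5° more is needed. A short push, then back off to check.

>>> {"name": "servo_tool", "arguments": {
  "rows": [
    [0,0,0,0.001,-0.003,0,0],
    [0,0,0,0.001,-0.003,0,0],
    [0,0,0,0.0005,-0.0025,0,0],
    [0,0,0,0,0,0,0],
    [0,0,0,0,0,0,0],
    [0,0,0,-0.002,0.01,0,0],
    [0,0,0,0,0.01,0,0],
    [0,0,0,0,0,0,0]
  ]
}}

```text
t: 7.75
eef_pos: [410.0, -148.6, 79.4]
ee_rot: [1.0, -0.001, 0.0, 0.0]
ft_force: [0.4, 0.2, -0.1]
width: -0.001
grip_force: 0.0
```

>>> {"name": "servo_tool", "arguments": {
  "rows": [
    [0,0,0,0,0,-0.03,0],
    [0,0,0,0,0,-0.03,0],
    [0,0,0,0,0,-0.04,0],
    [0,0,0,-0.03,0.04,-0.02,0],
    [0,0,0,-0.03,0.045,0,0],
    [0,0,0,-0.03,0.045,0,0],
    [0,0,0,-0.03,0.045,0,0],
    [0,0,0,0,0,0,0]
  ]
}}

```text
t: 8.55
eef_pos: [296.0, -313.1, 197.9]
ee_rot: [1.0, -0.004, -0.0, 0.001]
ft_force: [0.2, 0.3, -0.1]
width: -0.004
grip_force: 0.0
```

```bash
python3 m.py; python3 - <<'E'
from h import *
f=ctrl.grab_frame("top")
for b in blobs(f,(3,120,120),(20,255,255),(315,175,410,265),5): print("arrow",b,ray(f,b[1],b[2],26))
cv2.imwrite("pics/c4.png",cv2.resize(f["image"][170:270,300:440],None,fx=5,fy=5)[:,:,::-1])
E
```

```text
8.6 [ 297.3 -310.9  197.7] [ 0.2  0.7 -0. ]
teal 178 [-54.6  -5.7] r 54.9 ang -174.0
black 25 [ 73.  -57.5] r 92.9 ang -38.2
black 25 [57.9 73.6] r 93.6 ang 51.8
black 68 [50.6 10.3] r 51.6 ang 11.5
black 123 [ 0.2 -0.1] r 0.2 ang -32.0
black 67 [  4.3 -50.4] r 50.5 ang -85.2
black 64 [-7.2 55.5] r 56.0 ang 97.4
black 26 [-58.3 -73.7] r 94.0 ang -128.4
black 27 [-72.8  57.8] r 93.0 ang 141.5
side teal (np.int32(109), np.float64(278.18), np.float64(258.52), np.int32(13), np.int32(16)) [ 415.2 -164.2]
arrow (np.int32(20), np.float64(363.25), np.float64(254.05), np.int32(6), np.int32(6)) [ 368.63678627 -162.20754838]
```

View pics/c4.png

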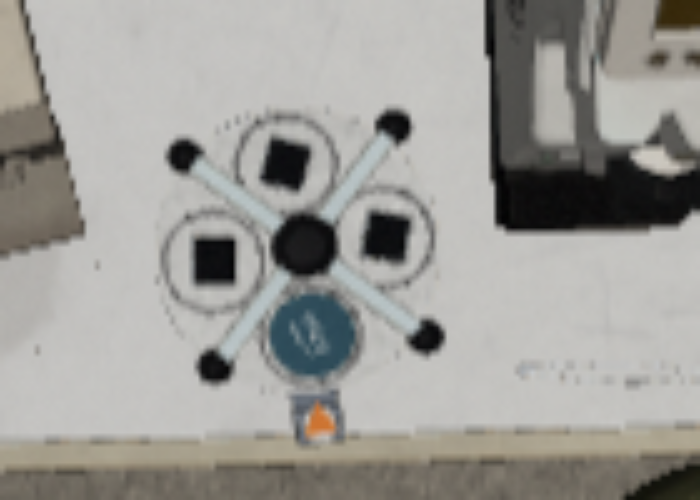

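The tin is at crop (312,333), on the line from the hub (304,245) to the arrow (319,420): −174.0° against −175.1°, about 1 mm off. The boxes lie flat in their pockets and the arm is clear, so I'm handing in.

```bash
python3 -c "
from bench import ctrl
print(ctrl.close_job())"
```

```text
the job is handed in; nothing more can be done
None
```

The carousel is turned so the tin with the teal lid stands in front of the orange arrow, about 1 mm off by the top camera; the arm is clear and the job is handed in, but no verdict came back.

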